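# Put four mixed-up bench items back into their colour-coded dishes

## Task

The four things in the coloured spill dishes have been mixed up, each standing in another's dish. Put each one back upright in the middle of its own dish: the dropper bottle in the red one, the black-capped vial in the blue one, the white-lidded jar in the yellow one and the measuring glass in the green one; park things on the grey mat on the way as you need. Do not tip anything over, and leave the white weighing boat where it stands.

Things in the scene. Friction and masses are not known exactly. Their poses are not given: they have to be found in the camera images.
- dropper_bottle: amber glass bottle with a dark red dropper cap, 91 mm high in all: round body 27 mm across from the foot to about 40 mm up, narrowing above that to the red collar and a rubber bulb about 12 mm across from 64 mm upward; about 55 g. Origin: centre of its underside, z up through the bulb; it stands upright in one of the dishes at the start, and it may be gripped in any direction round the body.
- black_vial: short clear glass vial with pale contents and a black screw cap, 50 mm high, round, 32 mm across; about 30 g. Origin: centre of its underside, z up through the cap; it stands upright in one of the dishes at the start, and it may be gripped in any direction round the body.
- white_jar: pale jar with white powder and a wide white screw lid, 82 mm high, round, 52 mm across; about 110 g. Origin: centre of its underside, z up through the lid; it stands upright in one of the dishes at the start, and it may be gripped in any direction round the body.
- measuring_glass: small open clear measuring glass, empty, 56 mm high, round, 53 mm across at the rim and tapering to 41 mm across at the foot (about 48 mm across at 30 mm up); about 85 g. Grip it round the outside. Origin: centre of its underside, z up through the mouth; it stands upright in one of the dishes at the start, and it may be gripped in any direction round the body.
- red_dish: a square red plastic dish, 84 x 84 mm outside (a small tab, 6 mm, on two sides), fixed to the bench; the low rim stands 9 mm above the bench and is 4 mm thick, the flat floor inside is 76 x 76 mm and 4 mm above the bench. Origin: centre of the underside, on the bench; z up, x and y along the sides. At the start one of the four things, a wrong one, stands in it; the dropper bottle belongs here.
- blue_dish: a square blue plastic dish, 84 x 84 mm outside (a small tab, 6 mm, on two sides), fixed to the bench; the low rim stands 9 mm above the bench and is 4 mm thick, the flat floor inside is 76 x 76 mm and 4 mm above the bench. Origin: centre of the underside, on the bench; z up, x and y along the sides. At the start one of the four things, a wrong one, stands in it; the black-capped vial belongs here.
- yellow_dish: a square yellow plastic dish, 84 x 84 mm outside (a small tab, 6 mm, on two sides), fixed to the bench; the low rim stands 9 mm above the bench and is 4 mm thick, the flat floor inside is 76 x 76 mm and 4 mm above the bench. Origin: centre of the underside, on the bench; z up, x and y along the sides. At the start one of the four things, a wrong one, stands in it; the white-lidded jar belongs here.
- green_dish: a square green plastic dish, 84 x 84 mm outside (a small tab, 6 mm, on two sides), fixed to the bench; the low rim stands 9 mm above the bench and is 4 mm thick, the flat floor inside is 76 x 76 mm and 4 mm above the bench. Origin: centre of the underside, on the bench; z up, x and y along the sides. At the start one of the four things, a wrong one, stands in it; the measuring glass belongs here.
- grey_mat: a flat light grey mat, 90 x 90 mm and 3 mm thick, fixed to the bench and empty: a free spot where one thing can be parked on the way. Origin: centre of the underside, on the bench.
- weigh_boat: an empty white square weighing boat (a shallow plastic dish) standing on the bench, 67 x 67 mm and 16 mm high; a bystander that must stay where it stands. Origin: centre of its underside.
Mind the look-alikes: they are no part of the job. Leave any purple or turquoise look-alike of the white_jar alone.

How it is judged (in metres and radians):
At the end, for the whole second after the job is handed in: Each of the four stands upright (within 0.1 rad) on the floor of its own dish, its centre within 15 mm of the dish's centre, released and at rest; the weighing boat is within 20 mm of where it was (horizontal distance between dropper_bottle and red_dish below 0.015 m and z of dropper_bottle in the frame of red_dish below 0.008 m and angle between each of dropper_bottle, black_vial, white_jar, measuring_glass's own z axis and vertical below 0.1 rad and linear speed of each of dropper_bottle, black_vial, white_jar, measuring_glass below 0.02 m/s and horizontal distance between black_vial and blue_dish below 0.015 m and z of black_vial in the frame of blue_dish below 0.008 m and horizontal distance between white_jar and yellow_dish below 0.015 m and z of white_jar in the frame of yellow_dish below 0.008 m and horizontal distance between measuring_glass and green_dish below 0.015 m and z of measuring_glass in the frame of green_dish below 0.008 m and distance of weigh_boat from where it was at the start of the episode below 0.02 m); the robot touches nothing.
It fails at once if one of the four things is tipped over (more than 0.8 rad) (angle between any of dropper_bottle, black_vial, white_jar, measuring_glass's own z axis and vertical above 0.8 rad).
It fails at once if the weighing boat is pushed away by more than 20 mm (distance of weigh_boat from where it was at the start of the episode above 0.02 m).
It also fails if it takes over 144 s, if anything falls off the work surface, if the arm or the gripper's body presses on something with over 40 N, if the wrist force passes 120 N, or if a joint passes its speed limit or range.

## Robot

A 7-joint arm with a two-finger parallel gripper is mounted at the origin on a cart in front of the work surface, level with it; the furniture and walls round the work are solid. World frame = base frame: x ahead of the robot, y to its left, z up, the work surface at z = 0. Lengths are in mm, angles in rad, forces in N, time in s.
With the tool pointing down it reaches from about 400 to 900 mm from the base axis. Payload 5.6 kg.
Tool frame: the origin (TCP) lies midway between the tips of the shut fingers; the grasp point (between the pads) lies 19 mm behind it; x points along the fingers, y is the direction in which the jaws open and shut, and the axes are right-handed (so a half turn about x gives the same grasp; the last joint's range is limited). The gripper opens to 92 mm and grips with 3 to 60 N. Pads are 20 mm wide; open, the fingers measure 128 mm over their backs; the gripper's body (75 mm by 189 mm) begins 69 mm behind the grasp point.
Start: joints at [1.215, 0.468, -0.012, 1.603, 0.006, 1.071, -0.056], TCP at [199.979, -618.48, 214.592] pointing down, gripper open.
Joint ranges: [-2.53, 2.53], [-0.31, 2.02], [-1.57, 1.55], [0.28, 2.44], [-1.29, 4.43], [0.15, 1.84], [-2.92, 2.92]. Speed limits (rad/s): [2.57, 2.57, 3.14, 3.14, 3.14, 3.14, 3.14].

## Interface

Orientations are given as a rotation vector (axis times angle).
In Python, from cell import robot, grip, kin, viewer gives the robot as it stands. Calls block until the motion is done:
- robot.movep(position, orientation): joint-space move of the TCP to a pose.
- robot.servo_line(position, feed=150, rotation=None): straight line of the TCP; rotation=None keeps the orientation; feed is the mean speed in mm/s.
- robot.goto_joints(angles): joint-space move.
- grip(opening, newtons=None): opening from 0.0 (shut) to 1.0 (fully open); newtons is the grip in N (None keeps the last); returns when the fingers have stopped.
- robot.hold(seconds).
- kin.ik(position, orientation): joint angles nearest the present ones, or None.
- robot.observe(): the state.
- viewer.read_camera(name): name is "side" or "top" or "wrist"; returns the picture (480x640x3 uint8, red, green, blue); there is no depth.
- viewer.camera_info(name): a dict with "camera_matrix" (3x3 intrinsics, pixels), "R" (3x3) and "t" (3): a world point X has camera coordinates R X + t. Camera axes: x right, y down, z forward; pixel columns grow to the right and rows downward; lengths in mm; the calibration is good to about 2 mm. A picture is of the moment at which its call begins: read the wrist's pose just before it. camera_info takes no time and is no camera call; for the wrist camera it gives the pose at the moment of the call.
A pose or a line that the arm cannot do raises robot.IKError and nothing moves.
- robot.job_done(): hands the job in, once; it reports no verdict.
Trained networks look in the newest picture that a camera, given by its name, has taken for a name from the list of things; names that differ only in an ending like _2 or _b are one class to them, and where a whole thing is asked for, a point or a joint stands for the part that bears it (a point fixed in the world has none). Each returns a list of dicts, best first, with "confidence" (0 to 1); they miss things now and then, are a little off and sometimes report something else, mostly with a low value. They report only what shows in the picture. A call takes as long as a camera call. They do not tell look-alikes from the thing itself.
- viewer.silhouettes(name, camera): "mask" (480x640 bool, what is visible of it).
- viewer.pinpoint(name, camera): "at" ([x, y, z] in mm, in the coordinates of the camera as it stood for that picture, good to about 4 mm: a listed point, or the origin of a listed thing).
The state is a dict: "t": time; "joints": joint angles; "joint_velocities": joint speeds; "joint_torque": joint torques, N m; "tcp_pos": TCP position; "tcp_rot": TCP orientation; "contact_force": force on the tool from outside, world axes, zero at the start; "wrist_torque": the same for the moment, N m; "grip_width": opening from 0.0 (shut) to 1.0 (fully open).
Only numpy, scipy, OpenCV 4.12 (cv2) and the standard library are available. Lean on these libraries where they do the work, as an engineer would, in place of code of your own. Each camera call takes 0.05 s, during which the arm holds its last target. There are 200 camera calls.

## Working session

There is one attempt and no reset: what is moved stays moved. The work goes in short steps, each a Python script; the robot and the scene stay as the last script left them, time stands still between calls to the robot, and variables do not carry over. Pictures are saved under pics/ and viewed, about 12 in all and at most 16, crops included, and the job is handed in when it is done.

```bash
mkdir -p pics; ls
cat > h.py <<'E'
import numpy as np, cv2
from cell import robot, grip, kin, viewer
N=["dropper_bottle","black_vial","white_jar","measuring_glass","red_dish","blue_dish","yellow_dish","green_dish","grey_mat","weigh_boat"]
def save(img,f): cv2.imwrite("pics/"+f,cv2.cvtColor(img,cv2.COLOR_RGB2BGR))
def world(c,info): return np.array(info["R"]).T@(np.array(c)-np.array(info["t"]))
def proj(X,info):
    p=np.array(info["camera_matrix"])@(np.array(info["R"])@np.array(X)+np.array(info["t"])); return p[:2]/p[2]
def find(cam,names=N,mc=0.3):
    info=viewer.camera_info(cam)
    for n in names:
        for d in viewer.pinpoint(n,cam):
            if d["confidence"]>mc:
                w=world(d["at"],info); print(cam,n,round(d["confidence"],2),w.round(0),proj(w,info).round(0))
E
python3 - <<'E'
from h import *
for c in ("top","side"):
    im=viewer.read_camera(c); save(im,c+"0.png"); find(c)
    i=viewer.camera_info(c); print((-np.array(i["R"]).T@np.array(i["t"])).round(0))
s=robot.observe(); print(s["t"],s["tcp_rot"])
E
```

```text
pics
top dropper_bottle 0.7 [ 608. -262.    6.] [416. 191.]
top black_vial 0.85 [ 447. -353.    8.] [464. 271.]
top white_jar 0.96 [ 599. -137.   -3.] [354. 197.]
top white_jar 0.94 [578. -45.  -1.] [309. 208.]
top white_jar 0.8 [468.  -9.   5.] [291. 262.]
top white_jar 0.8 [555. 217.   2.] [179. 220.]
top white_jar 0.73 [637. 250.   1.] [164. 180.]
top measuring_glass 0.59 [ 465. -205.    1.] [389. 263.]
top red_dish 0.56 [443. 193.   2.] [191. 275.]
top blue_dish 0.88 [471.  -8.  -1.] [291. 260.]
top yellow_dish 0.84 [ 442. -363.   -2.] [468. 273.]
top green_dish 0.84 [ 606. -265.   -1.] [417. 193.]
top grey_mat 0.73 [ 466. -206.   -1.] [389. 262.]
top weigh_boat 0.69 [583.  82.   2.] [246. 206.]
top weigh_boat 0.61 [475.  -8.  -1.] [291. 258.]
[ 428.  -48. 1117.]
side dropper_bottle 0.72 [ 604. -260.    1.] [339. 191.]
side black_vial 0.53 [ 443. -357.    2.] [419. 193.]
side white_jar 0.98 [ 597. -133.   -2.] [310. 220.]
side white_jar 0.96 [554. 220.  -1.] [215. 327.]
side white_jar 0.72 [637. 250.  -7.] [170. 320.]
side measuring_glass 0.58 [438. 190.   1.] [276. 344.]
side red_dish 0.89 [443. 191.   3.] [273. 342.]
side red_dish 0.61 [467. -10.   4.] [327. 272.]
side blue_dish 0.82 [470.  -4.  -2.] [324. 275.]
side yellow_dish 0.84 [ 444. -362.    1.] [420. 193.]
side green_dish 0.93 [ 603. -260.   -2.] [339. 192.]
side weigh_boat 0.58 [579.  88.   0.] [252. 279.]
[ -5. 688. 765.]
1.1 [ 2.05263086  0.32353849 -2.05274891]
```

View pics/top0.png

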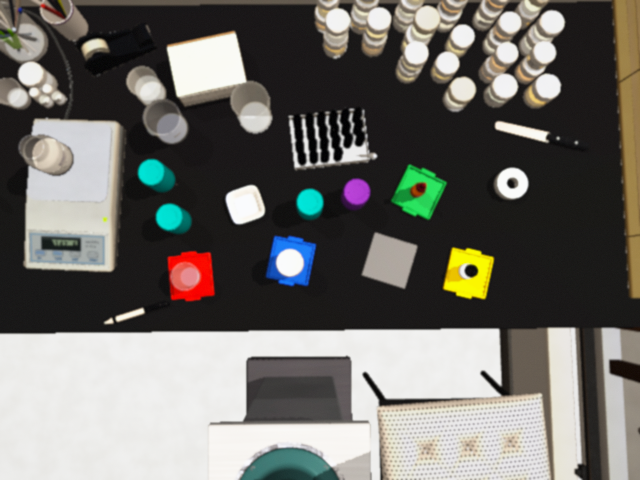

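View pics/side0.png

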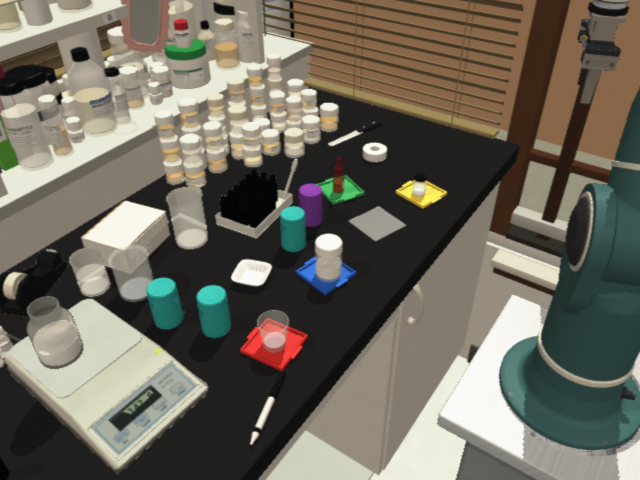

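```bash
cat >> h.py <<'E'
from scipy.spatial.transform import Rotation as Ro
def rot(th):
    x=np.array([0,0,-1.]); y=np.array([np.cos(th),np.sin(th),0]); return Ro.from_matrix(np.c_[x,y,np.cross(x,y)]).as_rotvec()
TH0=[0.]
def ray(px,info,z):
    K=np.array(info["camera_matrix"]);R=np.array(info["R"]);t=np.array(info["t"])
    d=R.T@np.linalg.solve(K,[px[0],px[1],1.]); c=-R.T@t; return c+d*(z-c[2])/d[2]
def dishes(cam,img,info):
    hsv=cv2.cvtColor(img,cv2.COLOR_RGB2HSV)
    for n,(lo,hi) in dict(red=(175,5),blue=(105,125),yellow=(24,35),green=(50,75)).items():
        h=hsv[...,0]; m=((h>=lo)&(h<=hi) if lo<hi else (h>=lo)|(h<=hi))&(hsv[...,1]>130)&(hsv[...,2]>60)
        k,l,s,c=cv2.connectedComponentsWithStats(m.astype(np.uint8)); 
        if k<2: continue
        j=1+s[1:,4].argmax()
        if s[j,4]<200: continue
        cnt=np.argwhere(l==j)[:,::-1]
        w=np.array([ray(p,info,9)[:2] for p in cnt]).astype(np.float32)
        r=cv2.minAreaRect(w); print(cam,n,np.round(r[0]),np.round(r[1]),round(r[2]),"px",cnt.mean(0).round())
E
python3 - <<'E'
from h import *
s=robot.observe(); R=Ro.from_rotvec(s["tcp_rot"]).as_matrix(); print(R.round(2).tolist(), np.arctan2(R[1,1],R[0,1]))
for c in ("top","side"): dishes(c,viewer.read_camera(c),viewer.camera_info(c))
for P in ((606,-262),(466,-206),(444,-360),(470,-7),(443,192)):
    out=[]
    for dth in (0,np.pi/2,np.pi,-np.pi/2):
        th=np.arctan2(P[1],P[0])+dth
        q=[kin.ik([*P,z],rot(th)) for z in (17,170)]
        out.append([None if k is None else (round(k[0],1),round(k[6],1)) for k in q])
    print(P,out)
E
```

```text
[[-0.0, 0.31, -0.95], [-0.0, -0.95, -0.31], [-1.0, 0.0, 0.0]] -1.2581038916474285
top red [443. 192.] [100.  90.] 6 px [191. 276.]
top blue [471.  -7.] [ 89. 100.] 78 px [291. 259.]
top yellow [ 443. -361.] [ 89. 101.] 76 px [469. 273.]
top green [ 607. -266.] [88. 99.] 63 px [419. 192.]
side red [439. 196.] [98. 91.] 6 px [274. 348.]
side blue [468.  -2.] [91. 99.] 78 px [323. 276.]
side yellow [ 412. -361.] [ 51. 102.] 14 px [431. 194.]
side green [ 604. -261.] [ 89. 100.] 64 px [341. 191.]
(606, -262) [[(np.float64(0.6), np.float64(-0.3)), (np.float64(0.6), np.float64(-0.2))], [(np.float64(0.7), np.float64(1.1)), (np.float64(0.8), np.float64(1.2))], [(np.float64(-0.4), np.float64(-2.3)), (np.float64(-0.4), np.float64(-2.5))], [(np.float64(0.4), np.float64(-1.6)), (np.float64(0.4), np.float64(-1.6))]]
(466, -206) [[(np.float64(0.6), np.float64(-0.4)), (np.float64(0.7), np.float64(-0.2))], [(np.float64(0.8), np.float64(1.1)), (np.float64(0.9), np.float64(1.3))], [(np.float64(-0.6), np.float64(-2.1)), (np.float64(-0.6), np.float64(-2.5))], [(np.float64(0.4), np.float64(-1.7)), (np.fl
[... 273 characters left out ...]
(np.float64(0.6), np.float64(-1.6)), (np.float64(0.6), np.float64(-1.6))]]
(470, -7) [[(np.float64(0.4), np.float64(-0.5)), (np.float64(0.5), np.float64(-0.3))], [(np.float64(0.4), np.float64(1.0)), (np.float64(0.8), np.float64(1.1))], [(np.float64(0.9), np.float64(2.1)), (np.float64(-1.1), np.float64(-2.5))], [(np.float64(0.2), np.float64(-1.9)), (np.float64(0.4), np.float64(-1.8))]]
(443, 192) [[(np.float64(0.3), np.float64(-0.8)), (np.float64(0.4), np.float64(-0.5))], [(np.float64(0.2), np.float64(0.8)), (np.float64(0.4), np.float64(1.0))], [(np.float64(0.5), np.float64(2.1)), (np.float64(0.5), np.float64(2.4))], [(np.float64(-0.0), np.float64(-2.1)), (np.float64(0.3), np.float64(-2.0))]]
```

Run:
```python
from h import *
P=(606,-263); th=np.arctan2(P[1],P[0])
t0=robot.observe()["t"]
robot.movep([*P,220],rot(th)); print("dt",robot.observe()["t"]-t0)
im=viewer.read_camera("wrist"); info=viewer.camera_info("wrist"); save(im,"w0.png")
print("cam",(-np.array(info["R"]).T@np.array(info["t"])).round(),np.array(info["R"])[2].round(2))
find("wrist",["dropper_bottle","green_dish","white_jar"]); dishes("wrist",im,info)
```

```text
dt 1.95
cam [ 633. -200.  389.] [-0.1  -0.23 -0.97]
wrist dropper_bottle 0.74 [ 608. -262.    7.] [317. 210.]
wrist dropper_bottle 0.56 [ 469. -205.   -2.] [157. 213.]
wrist green_dish 0.7 [ 603. -263.   -2.] [313. 212.]
wrist white_jar 0.72 [ 598. -133.   -3.] [248.  78.]
wrist red [ 601. -266.] [21. 21.] 3 px [313. 218.]
wrist blue [466. -34.] [32. 87.] 78 px [52. 30.]
wrist yellow [ 470. -356.] [71. 45.] 82 px [230. 351.]
wrist green [ 606. -264.] [85. 95.] 63 px [317. 212.]
```

View pics/w0.png

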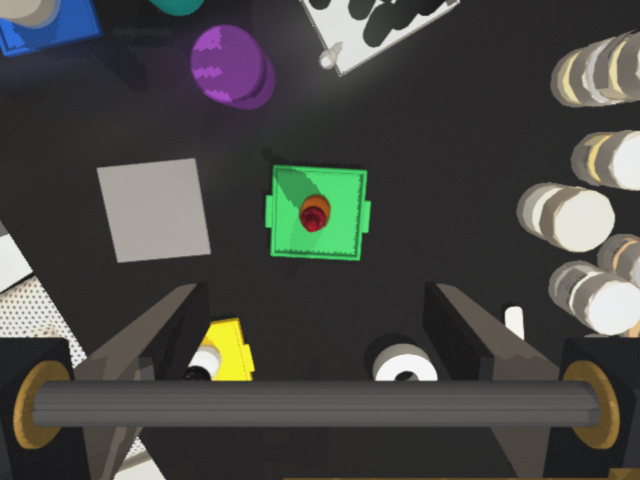

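```bash
cat >> h.py <<'E'
C=dict(red=(442,193),blue=(470,-6),yellow=(443,-361),green=(606,-264),mat=(466,-206))
def th(P): return np.arctan2(P[1],P[0])
def up(z=165):
    p=robot.observe()["tcp_pos"]; robot.servo_line([p[0],p[1],z],feed=250)
def hover(P,z=165): robot.movep([P[0],P[1],z],rot(th(P)))
def pick(P,z,opening,N=15):
    hover(P); grip(opening); robot.servo_line([P[0],P[1],z+50],feed=250); robot.servo_line([P[0],P[1],z],feed=80)
    grip(0.0,N); g=robot.observe()["grip_width"]
    robot.servo_line([P[0],P[1],z+30],feed=60); robot.servo_line([P[0],P[1],z+140],feed=250)
    o=robot.observe(); print("picked width mm",round(g*92,1),round(o["grip_width"]*92,1),"F",np.round(o["contact_force"],1),"t",o["t"])
def place(P,z,opening,dz=0.5):
    zc=robot.observe()["tcp_pos"][2]
    robot.movep([P[0],P[1],z+140],rot(th(P))); robot.servo_line([P[0],P[1],z+25],feed=200); robot.servo_line([P[0],P[1],z+dz],feed=40)
    o=robot.observe(); print("down F",np.round(o["contact_force"],1)); grip(opening); robot.servo_line([P[0],P[1],z+60],feed=100); robot.servo_line([P[0],P[1],z+150],feed=300)
    o=robot.observe(); print("placed t",o["t"],"width",round(o["grip_width"]*92,1))
def look(f,names=(),dish=True):
    im=viewer.read_camera("wrist"); info=viewer.camera_info("wrist"); save(im,f)
    find("wrist",names)
    if dish: dishes("wrist",im,info)
E
python3 - <<'E'
from h import *
pick((607,-263),15,0.6,12)
place(C["mat"],14,0.6)
look("w1.png",["dropper_bottle","green_dish"])
E
```

```text
picked width mm 26.3 26.5 F [ 0.  -0.1 -0.2] t 7.4833
down F [ 0.5 -0.6 -0.7]
placed t 11.4083 width 55.4
wrist dropper_bottle 0.59 [ 466. -204.   -1.] [317. 223.]
wrist green_dish 0.93 [ 603. -260.   -5.] [500. 218.]
wrist green_dish 0.73 [ 465. -201.    2.] [315. 222.]
wrist red [ 463. -216.] [23. 25.] 23 px [319. 242.]
wrist blue [459. -42.] [26. 87.] 66 px [206.  16.]
wrist yellow [ 446. -325.] [33. 79.] 66 px [353. 365.]
wrist green [ 604. -263.] [84. 95.] 63 px [509. 221.]
```

View pics/w1.png

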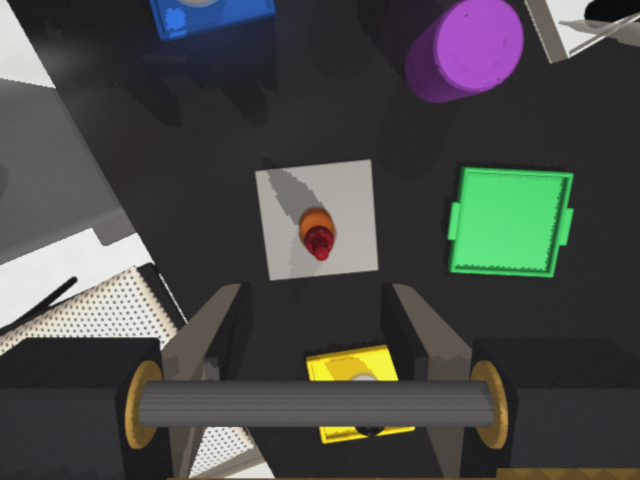

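The bottle stands upright on the mat at (317,225), and the green dish at (511,221) is empty. Next is the glass, looking first from above it.

Run:
```python
from h import *
grip(0.9); hover((442,193),200)
look("w2.png",["measuring_glass","red_dish","weigh_boat"])
im=viewer.read_camera("top"); save(im[150:330,120:340].repeat(3,0).repeat(3,1),"top_crop.png")
find("top",["measuring_glass"]); print(robot.observe()["t"])
```

```text
wrist measuring_glass 0.81 [442. 194.   3.] [316. 215.]
wrist weigh_boat 0.81 [580.  82.  -2.] [400. 373.]
wrist red [441. 194.] [96. 85.] 5 px [316. 206.]
wrist blue [449.  38.] [61. 26.] 23 px [257. 372.]
top measuring_glass 0.65 [443. 195.   4.] [189. 276.]
13.925
```

View pics/w2.png

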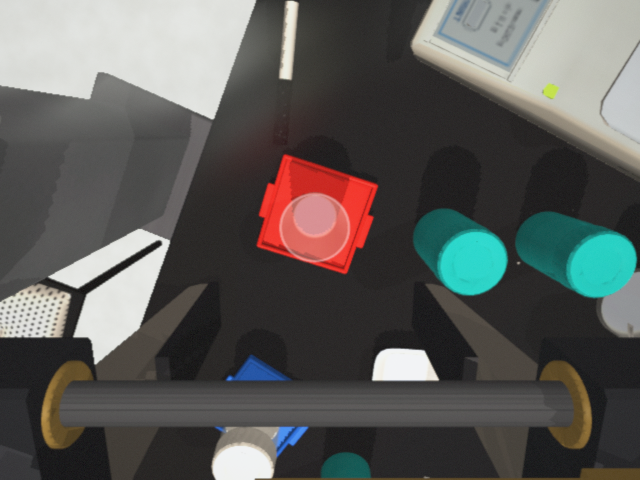

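The measuring glass is upright in the red dish: foot at (316,213), rim at (315,228). The turquoise look-alikes sit at (460,250) and (575,250), clear of the fingers.

```bash
sed -i 's/red=(442,193)/red=(441,194)/; s/green=(606,-264)/green=(605,-263)/' h.py
python3 - <<'E'
from h import *
pick((442,194),17,0.85,15)
place(C["green"],17,0.85)
look("w3.png",["measuring_glass","green_dish"])
hover(C["mat"],190)
look("w4.png",["dropper_bottle"])
E
```

```text
picked width mm 51.7 51.4 F [-0.2  0.5 -2.2] t 17.5583
down F [-0.6 -0.3 -0.3]
placed t 22.5667 width 78.0
wrist measuring_glass 0.9 [ 602. -262.    0.] [314. 226.]
wrist red [ 430. -205.] [42. 22.] 3 px [ 90. 247.]
wrist blue [482. -43.] [21. 52.] 78 px [31. 16.]
wrist yellow [ 481. -338.] [33. 33.] 67 px [220. 366.]
wrist green [ 605. -263.] [84. 95.] 63 px [321. 215.]
wrist dropper_bottle 0.84 [ 469. -205.    2.] [318. 218.]
wrist red [ 466. -216.] [22. 24.] 22 px [319. 232.]
wrist blue [460. -38.] [33. 95.] 66 px [215.  21.]
wrist yellow [ 453. -336.] [52. 97.] 66 px [359. 356.]
wrist green [ 604. -263.] [84. 90.] 63 px [482. 208.]
```

View pics/w3.png

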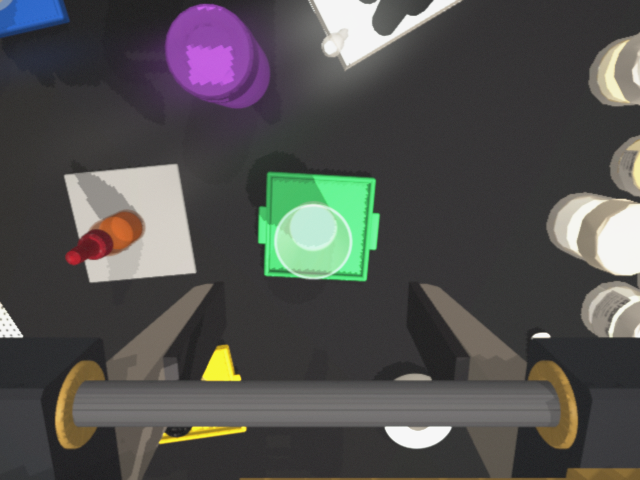

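The glass stands upright in the green dish, foot at (314,226) against a dish centre of about (319,226), so roughly 3 mm off. Next: bottle to red, then look at the vial.

Run:
```python
from h import *
pick((467,-205),14,0.6,12)
place(C["red"],15,0.6)
look("w5.png",["dropper_bottle","red_dish"])
hover(C["yellow"],200)
look("w6.png",["black_vial","yellow_dish"])
save(np.hstack([cv2.imread("pics/w5.png"),cv2.imread("pics/w6.png")])[::2,::2][...,::-1],"w56.png")
```

```text
picked width mm 26.3 26.4 F [ 0.1  0.2 -1.2] t 27.35
down F [ 0.6 -0.9 -1.1]
placed t 32.1083 width 55.5
wrist dropper_bottle 0.94 [438. 191.   5.] [312. 228.]
wrist red [440. 194.] [96. 85.] 5 px [316. 225.]
wrist blue [507.  -4.] [38. 58.] 18 px [292. 448.]
wrist black_vial 0.85 [ 448. -355.    3.] [317. 211.]
wrist yellow [ 442. -360.] [85. 96.] 76 px [315. 220.]
wrist green [ 589. -287.] [45. 97.] 51 px [402.  29.]
```

View pics/w56.png

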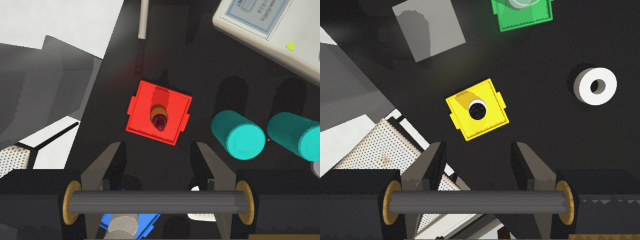

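The bottle is upright in red (left half, 158,115). The black-capped vial is in yellow (right half, 478,108). Next: vial to the mat, then look closely at the jar.

Run:
```python
from h import *
pick((446,-356),14,0.65,12)
place(C["mat"],13,0.65)
look("w7.png",["black_vial"],False)
grip(0.9); hover(C["blue"],210)
look("w8.png",["white_jar","blue_dish"])
top=viewer.read_camera("top"); find("top",["black_vial","white_jar"],0.6)
save(np.hstack([cv2.imread("pics/w7.png")[::2,::2],cv2.imread("pics/w8.png")[::2,::2]])[...,::-1],"w78.png")
```

```text
picked width mm 31.0 30.9 F [ 0.5  0.1 -1. ] t 38.0667
down F [-1.6 -0.1 -0.6]
placed t 42.0 width 60.0
wrist black_vial 0.96 [ 467. -206.    0.] [319. 226.]
wrist white_jar 0.95 [465.  -4.   1.] [310. 211.]
wrist white_jar 0.7 [578. -42.   1.] [433. 249.]
wrist red [445. 147.] [35. 88.] 89 px [278.  20.]
wrist blue [470.  -5.] [85. 96.] 78 px [322. 202.]
wrist green [ 601. -257.] [ 61. 101.] 89 px [440. 450.]
top white_jar 0.96 [639. 252.   4.] [162. 179.]
top white_jar 0.84 [556. 220.   2.] [178. 219.]
top white_jar 0.67 [579. -46.   0.] [309. 207.]
```

View pics/w78.png

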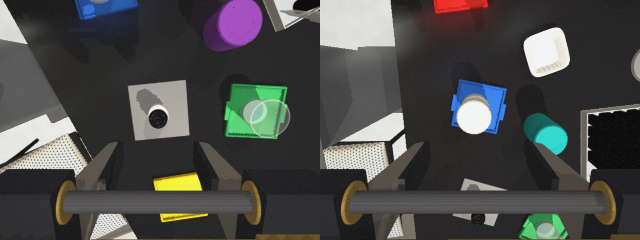

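View pics/w8.png

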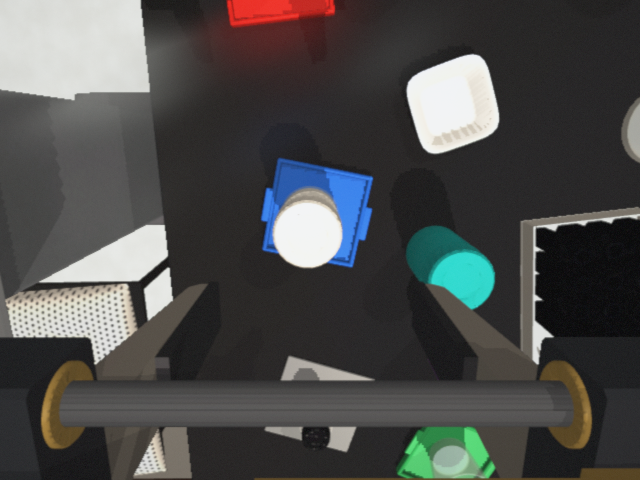

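Candidates for the jar: the white-lidded jar in the blue dish at (308,230), the turquoise one at (450,270), the purple one left of the rack, and two more turquoise ones. Only the one in the blue dish has a white lid and a pale body, so that is the one to move. The enlarged crop confirms it.

Run:
```python
from h import *
pick((466,-6),28,0.85,20)
place(C["yellow"],28,0.85)
look("w9.png",["white_jar","yellow_dish"])
pick((467,-206),13,0.65,12)
place(C["blue"],14,0.65)
look("w10.png",["black_vial","blue_dish"])
hover((330,-50),330)
for c in ("top","side"):
    save(viewer.read_camera(c),c+"1.png"); find(c,["dropper_bottle","black_vial","white_jar","measuring_glass","weigh_boat"],0.5)
save(np.hstack([cv2.imread("pics/w9.png")[::2,::2],cv2.imread("pics/w10.png")[::2,::2]])[...,::-1],"w910.png")
```

```text
picked width mm 49.6 49.1 F [ 0.  -1.  -1.7] t 47.3917
down F [ 0.5  1.8 -1.7]
placed t 51.9917 width 78.2
wrist white_jar 0.91 [ 442. -362.    1.] [318. 224.]
wrist yellow [ 441. -358.] [85. 96.] 76 px [315. 208.]
wrist green [ 585. -290.] [36. 95.] 51 px [407.  23.]
picked width mm 30.6 31.1 F [-0.7  0.  -0.1] t 56.3917
down F [-0.8 -0.1 -1. ]
placed t 60.4833 width 60.0
wrist black_vial 0.96 [469.  -5.   3.] [315. 225.]
wrist red [443. 147.] [13. 82.] 89 px [256.   8.]
wrist blue [469.  -5.] [85. 95.] 78 px [315. 223.]
wrist green [ 580. -232.] [34. 25.] 58 px [437. 468.]
top black_vial 0.77 [469.  -5.   7.] [290. 261.]
top white_jar 0.96 [ 446. -365.    5.] [469. 271.]
top white_jar 0.96 [577. -42.   2.] [308. 208.]
top white_jar 0.88 [639. 252.   6.] [162. 179.]
top white_jar 0.85 [ 598. -138.   -0.] [355. 198.]
top white_jar 0.62 [ 606. -267.   -2.] [418. 193.]
top white_jar 0.61 [555. 218.   0.] [179. 220.]
top measuring_glass 0.9 [ 607. -256.    5.] [413. 192.]
top weigh_boat 0.73 [587.  84.  -1.] [245. 204.]
side dropper_bottle 0.81 [436. 195.   1.] [275. 346.]
side black_vial 0.87 [468.  -7.   3.] [326. 273.]
side white_jar 0.86 [641. 252.  -3.] [167. 318.]
side white_jar 0.82 [ 445. -363.    6.] [420. 190.]
side white_jar 0.82 [ 597. -134.   -4.] [310. 221.]
side white_jar 0.74 [553. 221.  -1.] [215. 327.]
side white_jar 0.58 [576. -41.  -4.] [292. 246.]
side measuring_glass 0.88 [ 602. -265.   -2.] [340. 191.]
side weigh_boat 0.68 [580.  86.  -2.] [252. 279.]
```

View pics/w910.png

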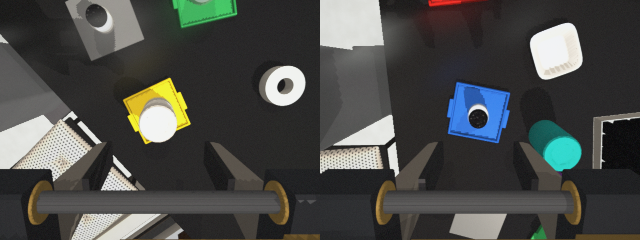

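View pics/side1.png

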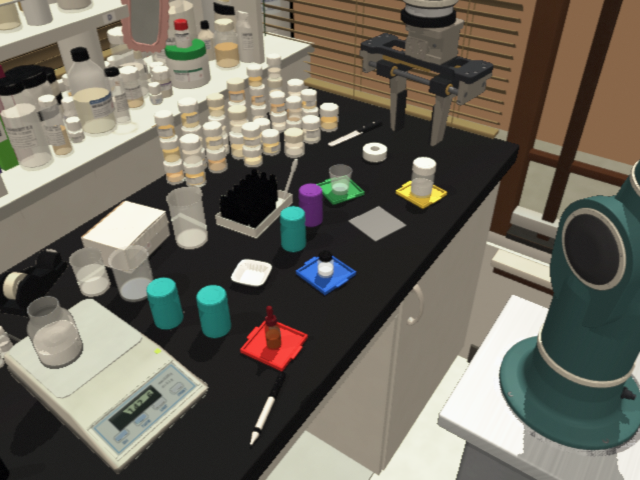

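The pictures agree: all four stand upright in their own dishes, the boat hasn't moved, and the gripper is clear. I'm handing the job in.

Run:
```python
from h import *
robot.hold(0.5); o=robot.observe(); print(o["t"],np.round(o["tcp_pos"]),np.round(o["contact_force"],1)); print(robot.job_done())
```

```text
62.625 [330. -50. 330.] [0.8 0.3 0.2]
the job is handed in; nothing more can be done
None
```

All four things are back upright in their own dishes, and I handed the job in at about 63 s of the 144 s allowed. I did it as two swaps over the grey mat: the bottle and the glass first, then the vial and the jar.

My last checks compared each thing's position with its dish's centre:

| Thing | Dish | Off centre | Note |
|---|---|---|---|
| Dropper bottle | red | about 3–5 mm | The final top view missed it; this comes from the wrist and side views. |
| Black-capped vial | blue | about 1–2 mm | |
| White-lidded jar | yellow | about 2–5 mm | |
| Measuring glass | green | about 3–7 mm | The views disagreed: the top view put it 7 mm off, the wrist and side views 3–4 mm. |

- **Weighing boat:** it measured within about 5 mm of its start, which is the detector's own noise, and it was never touched.
- **Look-alikes:** I left the purple and turquoise jars alone.
- **Detector slips:** it also reported a "white_jar" in the green dish (confidence 0.62). The picture shows the measuring glass there.
- **Heights:** they come only from the network's positions in two or three views (underside z −2 to 7 mm). I did not triangulate them separately.

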